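Ready the fob marker: stop, load, index, reset

ROBOT

A 6-joint arm with a two-finger parallel gripper is mounted at the origin on the work surface. World frame = base frame: x ahead of the robot, y to its left, z up, the work surface at z = 0. Lengths are in m, angles in rad, forces in N, time in s.
With the tool pointing down it reaches from about 0.35 to 0.975 m from the base axis. Payload 4.9 kg.
Tool frame: the origin (TCP) lies on the front face of the gripper's body, between the roots of the fingers; the fingertips stand 73 mm ahead of it and the grasp point (between the pads) lies 54 mm ahead of it; z points along the fingers, y is the line along which they close (so a half turn about z gives the same grasp; the last joint's range is limited). The gripper opens to 85 mm and grips with 20 to 120 N. Pads are 22 mm wide; open, the fingers measure 114 mm over their backs; the gripper's body (76 mm by 85 mm) begins 54 mm behind the grasp point. The pads swing forward as they close: fully open they stand 13 mm farther back than shut.
Start: joints at [-1.276, 0.053, 1.613, -0, 1.476, -0.119], TCP at [0.251, -0.572, 0.304] pointing down, gripper open.
Joint ranges: [-3.01, 3.01], [-1.01, 2.22], [0.06, 2.58], [-1.02, 4.17], [0.09, 2.62], [-3.14, 3.14]. Speed limits (rad/s): [2.57, 2.57, 3.14, 3.14, 3.14, 3.14].

INTERFACE

Orientations are given as a rotation vector (axis times angle).
In Python, from station import status, imaging, order gives the robot as it stands.
- The arm moves only by the tool arm_command, never from a script. Its argument "increments" is a list of rows, each an object with "slide": the shift along the tool's x, y, z in m, a list of three; "spin": the turn about the tool's z in degrees; "gripper": the opening, from -1 (shut) to 1 (fully open). In form: [{"slide": [x, y, z], "spin": spin, "gripper": gripper}, ...]. A call has 1 to 8 rows; each row is the pose to reach, as a shift and turn from the pose commanded when the call began, along the tool's axes at that moment; what a row does not reach only later rows make up. A row lasts 1/12 s, in which the tool goes at most 41.7 mm and 7.16 degrees, less where a joint would pass 70% of its speed; a pose out of reach is approached as far as the arm can. A call with a gripper value outside its range is refused whole. The fingers move at their own pace and stop on an object; "newtons" is the grip in N (left out, the last holds). Time passes only in rows, so rows that repeat a pose let the fingers close. It gives the time, the measured TCP pose, the force, the opening and the grip force at its end, in the units of the state.
- status.get_obs(): the state, without advancing time (a new reading comes with each control period).
- imaging.get_image(name): name is "scene" or "top"; returns a dict with "frame" (480x640x3 uint8, red, green, blue), "vfov" (degrees; the focal length in pixels is half the picture's height over the tangent of half this angle, whatever the lens; pixels are square), "cx", "cy" (the principal point, pixels), "k1" (the pictures are not rectified: a ray, as slopes to the right and down, at radius r is drawn at 1 + k1 r^2 times it, then the intrinsics apply), "view" (4x4, takes a point from world to camera coordinates). Camera axes: x right, y up, looking along -z (the intrinsics and any distortion apply to the point x, -y, -z); pixel columns grow to the right and rows downward; lengths in m; the calibration is good to about 2 mm. A picture is of the moment at which its call begins. There is no depth.
- order.finish_job(): hands the job in; it is judged then, once.
The state is a dict: "t": time; "q": joint angles; "dq": joint speeds; "effort": joint torques, N m; "tool_pos": TCP position; "tool_rot": TCP orientation; "contact_force": force on the tool from outside, world axes, zero at the start; "wrist_torque": the same for the moment, N m; "opening": finger opening in m; "grip_force": force on a finger pad.
Only numpy, scipy, OpenCV 4.12 (cv2) and the standard library are available. Lean on these libraries where they do the work, as an engineer would, in place of code of your own. Each camera call takes 0.05 s, during which the arm holds its last target. There are 200 camera calls.

TASK

Get the bench fob marker ready for its next fob: push the black mushroom stop button down until it latches and let go, then lay (do not drop) the bare wooden fob that lies on the counter flat between the locating pins of the marker's carrier, eyelet end towards the carrier's bow handle. With the stop still latched, slide the carrier along its rail until it settles in the next detent, under the marking head, and only then twist the stop button clockwise until it is released and springs fully up again. Leave the cabin keys and the other things on the counter where they are.

Things in the scene. Friction and masses are not known exactly. Their poses are not given: they have to be found in the camera images.
- fob: The part to load: a bare flat wooden key fob, 34 wide (x) x 92 long (y) x 14 mm thick, 40 g, lying flat, no key on it (the two cabin keys lie on fobs of the same size but carry an iron key). Origin at the centre of its underside, z up; the brass eyelet is near its -y end.
- fob_eyelet (a point): Centre of the fob's flush brass eyelet, on its upper face, 36 mm from the fob's centre towards its -y end.
- marker: The bench fob marker, fixed: grey base plate 150 mm (x) x 470 mm (y -135 to +335) x 18 mm thick, a rail along its y, a 330 mm high column at its +y end. Origin on the counter below the carrier's centre at the load station; the carrier is pushed to the marker's +y.
- carrier (a joint): Carrier travel to the marker's +y, m. Spring roller detents at 0 (load station, the start), 0.110 (marking station, the next) and 0.180 (one too far); end stops -0.012 and 0.184. Leaving a detent takes about 5 N, running 1 N. Left within 5 mm of a detent it is drawn in and centred to under 1 mm; pushed past, it climbs out on the far side.
- nest (a point): Where the fob's origin belongs: centre of the carrier's top plate (92 mm x, 116 mm y, top 48 mm up), axes as the marker's, moves with it. Six 8 mm round-nosed pins, 10 mm high, at x +-23, y +-31 mm and at x 0, y +-52 mm: 2 mm play on each side of the fob, 54 mm gaps for fingers at mid long side. Fob y lies along nest y, eyelet at the -y (handle) end.
- handle (a point): Middle of the cross bar of the carrier's steel bow handle, 87 mm behind the nest's centre (its -y side), 86 mm above the counter. The bar is round, 10 mm thick, 50 mm long along the marker's x, on two 10 mm legs; it can be pushed from its -y side or pinched from above. Moves with the carrier.
- mark_point (a point): Fixed point under the stylus where the nest's centre is when the carrier is in the marking detent; axes as the marker's. Above it the stylus tip is 70 mm and the 46 mm thick marking head 100 mm over the counter; a 60 mm wide overarm (underside 180 mm up) runs from 28 mm on its -y side to the column.
- stop_box: The marker's stop station, fixed: a grey metal box 84 x 84 x 58 mm high with the mushroom stop button upright in the middle of its top. Origin at the centre of the underside.
- stop_top (a point): Crown of the black mushroom head, on its axis: 97.5 mm above the counter when up, about 91 mm latched; moves with the head. Head 40 mm across, 20.5 mm high; its upright rim, to grip, is 6.5 to 17.5 mm below the crown. Free height below the head to the box: 19 mm up, 12.5 mm latched, outside a 36 mm collar 6 mm high.
- stop_press (a joint): How far the stop button is pressed, m: 0 up, stop at 0.0085. Spring-loaded: needs up to 4 N on the way down; pressed past 0.0075 it latches and, let go, stays at about 0.0065.
- stop_twist (a joint): Turn of the mushroom head, rad, growing clockwise seen from above, 0 to 1.0 only; light (under 0.05 N m). Turned past about 0.65 while latched, the latch lets go and a spring (1.5 N) lifts the head to 0, though a tight grip can hold it down until the fingers open. Let go, it turns slowly back to 0.
- cabin_key1: Bystander: an iron cabin key joined to a wooden fob, about 195 mm long in all along its y, up to 17 mm high, lying on the counter. Origin under the middle of it.
- cabin_key2: Bystander: a second such key on a fob.
- bell: Bystander: cast iron counter bell, 74 mm across, 55 mm high. Origin under its centre.
- magnifier: Bystander: brass-rimmed magnifier with horn handle, 78 mm lens ring, 200 mm long, lying flat. Origin under the lens centre, the handle along its -x.
- cashbox: Bystander: red enamel tin cashbox, 156 x 216 x 102 mm high. Origin under its centre.
- pen_pot: Bystander: terracotta pot with pens, 68 mm across, 150 mm high with the pens. Origin under its centre.
Mind the look-alikes: they are no part of the job. Leave any purple or turquoise look-alike of the fob alone.

How it is judged:
By the outcome, as a careful person would: the job done as asked, in the order asked, and still so for the second after the job is handed in, with the robot touching nothing.
It also fails if it takes over 61 s, if anything falls off the work surface, if the arm or the gripper's body presses on something with over 40 N, if the wrist force passes 120 N, or if a joint passes its speed limit or range.

## Working session

There is one attempt and no reset: what is moved stays moved. The work goes in short steps, Python scripts to look and compute and a tool call to move; the robot and the scene stay as the last step left them, time stands still between calls to the robot, and variables do not carry over. Pictures are saved under pics/ and viewed, at most 10 in all, crops included, and the job is handed in when it is done.

Besides the shell and the picture viewer there is one more tool, called after "Request:" as name([rows], argument=value, ...), one row to a line, values as JSON. arm_command: Moves the arm, as the interface text tells. Its arguments: {"type":"object","properties":{"increments":{"type":"array","items":{"type":"object","properties":{"slide":{"type":"array","items":{"type":"number"}},"spin":{"type":"number"},"gripper":{"type":"number"}}}},"newtons":{"type":"number"}},"required":["increments"]}

```bash
mkdir -p pics; cat > h.py <<'E'
import numpy as np, cv2, pickle
from station import status, imaging, order
def grab(n):
    d=imaging.get_image(n); pickle.dump(d,open(f'{n}.pkl','wb')); return d
def K(d):
    f=240/np.tan(np.radians(d['vfov'])/2); return np.array([[f,0,d['cx']],[0,f,d['cy']],[0,0,1.]])
def D(d): return np.array([d['k1'],0,0,0,0.])
F=np.diag([1.,-1,-1])
def ext(d):
    V=np.array(d['view']); return F@V[:3,:3],F@V[:3,3]
def proj(d,P):
    R,t=ext(d); return cv2.projectPoints(np.atleast_2d(np.float64(P)),cv2.Rodrigues(R)[0],t,K(d),D(d))[0][:,0]
def back(d,uv,z):
    R,t=ext(d); n=cv2.undistortPoints(np.float64(np.atleast_2d(uv))[:,None],K(d),D(d))[:,0]
    r=np.c_[n,np.ones(len(n))]@R; c=-R.T@t
    return c+r*((z-c[2])/r[:,2])[:,None]
E
python3 - <<'E'
from h import *
for n in('scene','top'):
    d=grab(n); cv2.imwrite(f'pics/{n}0.png',d['frame'][:,:,::-1]); R,t=ext(d); print(n,d['vfov'],d['k1'],-R.T@t)
print(status.get_obs())
E
```

```text
scene 43.95818830811058 -0.09387926898657574 [ 1.21524434 -0.20904769  1.33029308]
top 53.22552066930268 -0.029327675818204647 [ 0.35258111 -0.05417704  1.44040296]
{'t': 0.1, 'q': array([-1.27599529e+00,  5.33163163e-02,  1.61414380e+00, -4.25879619e-06,
        1.47599353e+00, -1.18967811e-01]), 'dq': array([-0.00057419, -0.00075947, -0.00274616, -0.00032514,  0.00170607,
        0.0010815 ]), 'effort': array([ 3.88805056e-04, -3.94899631e+01, -3.71366215e+01, -6.62229490e-05,
        3.84962172e-03, -1.74654659e-06]), 'tool_pos': array([ 0.25118381, -0.57184273,  0.30277773]), 'tool_rot': array([-3.07278614e+00, -6.44939998e-01,  2.63149629e-04]), 'contact_force': array([ 0.81971775, -0.37447152,  0.4173292 ]), 'wrist_torque': array([ 0.01133215,  0.04464336, -0.00875882]), 'grip_force': 0.0, 'opening': 0.08561471760863443}
```

View pics/scene0.png

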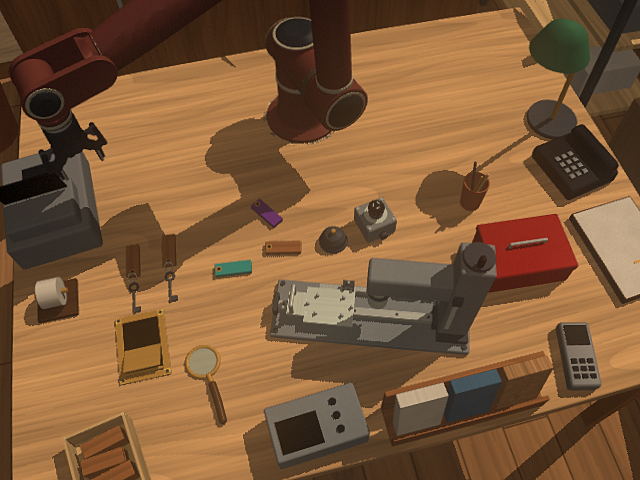

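View pics/top0.png

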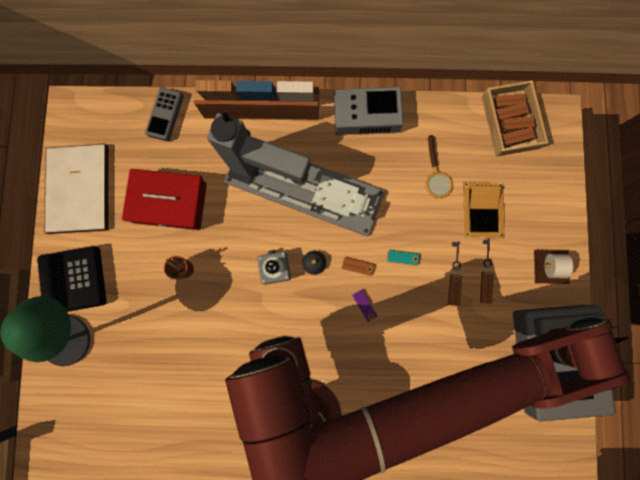

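Scene and top views. Candidates for the fob (top-view pixels):
- Bare brown piece (359,266), which is (282,247) in scene.
- Turquoise look-alike (403,257).
- Purple look-alike (365,305).
- Cabin-key fobs (455,289) and (487,287).
- Fobs in the tray (515,117).

I choose the bare brown one at (359,266). The stop box is at (274,266), with the bell beside it at (314,262). The carrier is at about (345,197), with its handle end on the right. I'll check the choice in close crops.

```bash
python3 - <<'E'
from h import *
for n,(x,y) in(('scene',(245,185)),('top',(235,150))):
    d=pickle.load(open(n+'.pkl','rb')); c=d['frame'][y:y+150,x:x+200,::-1]
    c=cv2.resize(c,None,fx=4,fy=4,interpolation=cv2.INTER_CUBIC); c=cv2.convertScaleAbs(c,alpha=1.3,beta=15)
    for i in range(0,200,20): cv2.putText(c,str(x+i),(i*4,10),0,.35,(0,255,255)); cv2.line(c,(i*4,12),(i*4,18),(0,255,255))
    for i in range(0,150,20): cv2.putText(c,str(y+i),(0,i*4+4),0,.35,(0,255,255))
    cv2.imwrite(f'pics/{n}1.png',c)
E
```

```text
(no output)
```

View pics/scene1.png

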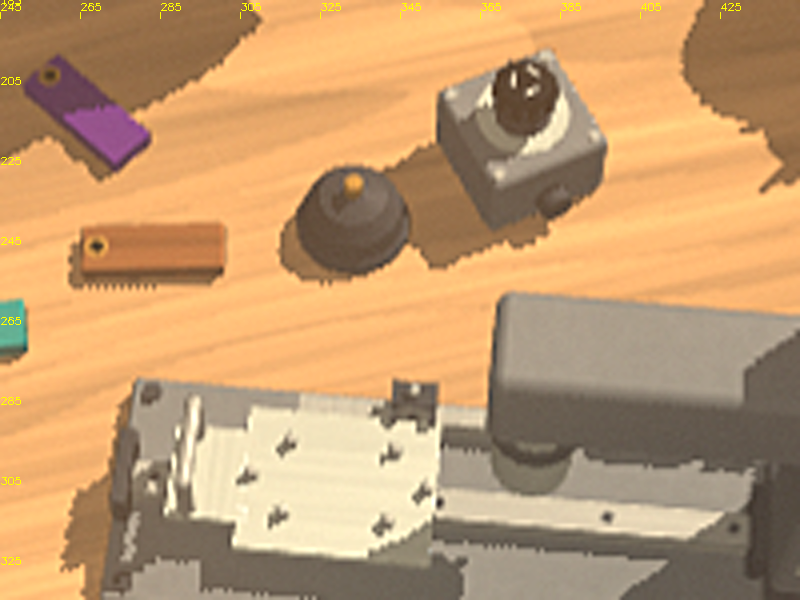

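View pics/top1.png

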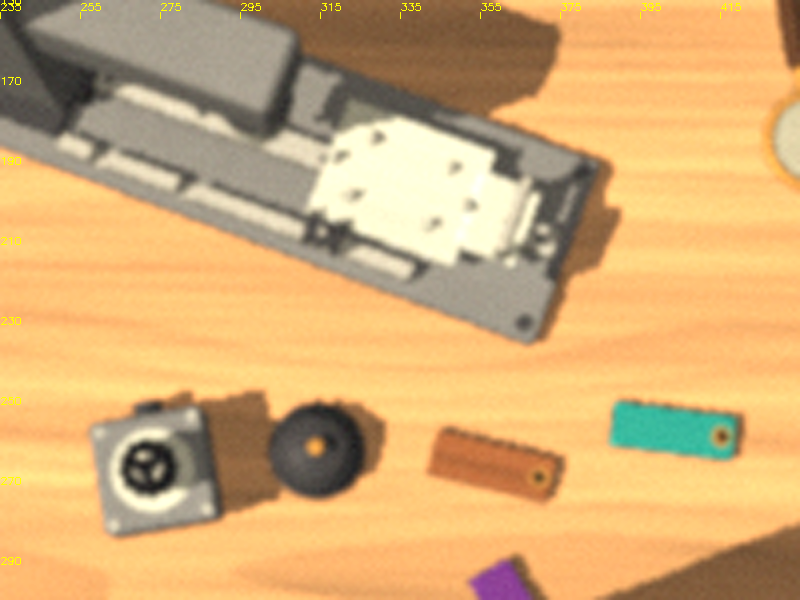

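```bash
cat > fit.py <<'E'
from h import *
from scipy.optimize import least_squares
S=pickle.load(open('scene.pkl','rb')); T=pickle.load(open('top.pkl','rb'))
off={'s':(S,245,185),'t':(T,235,150)}
def fit(pts,x0):
    def res(p):
        c,s=np.cos(p[2]),np.sin(p[2]); out=[]
        for k,uv,l in pts:
            d,ox,oy=off[k]; w=[p[0]+c*l[0]-s*l[1],p[1]+s*l[0]+c*l[1],l[2]]
            out+=list(proj(d,w)[0]-[(uv[0]+.5)/4-.5+ox,(uv[1]+.5)/4-.5+oy])
        return np.array(out)
    r=least_squares(res,x0,loss='soft_l1'); print(np.round(r.x,4),'deg',np.degrees(r.x[2]).round(2)); print(res(r.x).reshape(-1,2).round(1).tolist()); return r.x
if __name__=='__main__':
    z=.053
    P={'a':(0,-.052,z),'b':(0,.052,z),'c':(-.023,-.031,z),'d':(.023,-.031,z),'e':(-.023,.031,z),'f':(.023,.031,z)}
    s=dict(a=(247,476),b=(422,492),c=(288,443),d=(277,516),e=(391,453),f=(382,526))
    t=dict(a=(472,205),b=(342,155),c=(434,222),d=(457,166),e=(356,194),f=(378,137))
    x0=list(back(T,[(342,197)],.05)[0][:2])+[-.3]
    fit([('s',s[k],P[k]) for k in P],x0); fit([('t',t[k],P[k]) for k in P],x0)
    m=fit([('s',s[k],P[k]) for k in P]+[('t',t[k],P[k]) for k in P],x0)
    for l in((0,-.087),(0,.11)):print('pt',m[0]+np.cos(m[2])*l[0]-np.sin(m[2])*l[1],m[1]+np.sin(m[2])*l[0]+np.cos(m[2])*l[1])
    z=.014; q=[('s',(82,227),(-.017,-.046,z)),('s',(223,223),(-.017,.046,z)),('s',(224,268),(.017,.046,z)),('s',(82,270),(.017,-.046,z)),('s',(97,246),(0,-.036,z)),
     ('t',(445,429),(.017,.046,z)),('t',(563,458),(.017,-.046,z)),('t',(548,500),(-.017,-.046,z)),('t',(428,472),(-.017,.046,z)),('t',(539,478),(0,-.036,z))]
    x0=list(back(T,[(359,266)],.01)[0][:2])+[-.2]
    print('fob');fit(q[:5],x0);fit(q[5:],x0);fit(q,x0)
    z=.058;h=.042;q=[('s',(440,95),(-h,-h,z)),('s',(547,52),(-h,h,z)),('s',(605,140),(h,h,z)),('s',(492,185),(h,-h,z)),
      ('t',(93,430),(h,h,z)),('t',(202,408),(h,-h,z)),('t',(218,515),(-h,-h,z)),('t',(112,535),(-h,h,z)),('s',(525,97),(0,0,.087)),('t',(148,467),(0,0,.09))]
    x0=list(back(T,[(274,266)],.05)[0][:2])+[.2]
    print('box');fit(q[:4],x0);fit(q[4:8],x0);fit(q,x0)
    print('bell',back(T,[(235+79,150+112)],.03),'purple',back(T,[(352,298)],.014))
E
python3 fit.py
```

```text
[ 0.646  -0.0791 -0.3518] deg -20.16
[[-0.1, -0.1], [0.1, 0.2], [-0.3, 0.2], [0.1, -0.3], [-0.1, 0.2], [0.2, -0.2]]
[ 0.6463 -0.0797 -0.3482] deg -19.95
[[0.1, -0.1], [-0.3, -0.0], [0.2, 0.3], [-0.0, 0.0], [-0.0, -0.1], [0.1, -0.1]]
[ 0.6461 -0.0793 -0.3502] deg -20.07
[[-0.2, -0.0], [0.1, 0.2], [-0.4, 0.3], [0.0, -0.2], [-0.2, 0.3], [0.2, -0.2], [-0.0, 0.0], [-0.4, 0.0], [0.0, 0.4], [-0.2, 0.1], [-0.1, -0.1], [0.0, -0.1]]
pt 0.6162761750303812 -0.16104182421141466
pt 0.6838715080170189 0.023998363203172585
fob
[ 0.4383 -0.1482 -0.2228] deg -12.77
[[0.0, -0.5], [0.4, -0.2], [0.1, -0.0], [-0.4, 0.2], [-0.1, 0.4]]
[ 0.4397 -0.1499 -0.2335] deg -13.38
[[-1.1, -0.4], [-0.6, 0.1], [0.4, 0.7], [0.3, -0.1], [0.7, -0.2]]
[ 0.439  -0.1488 -0.2264] deg -12.97
[[-0.1, -0.2], [0.2, 0.1], [-0.1, 0.3], [-0.6, 0.4], [-0.2, 0.6], [-1.5, -0.1], [-1.0, 0.2], [0.1, 0.8], [-0.0, 0.2], [0.4, -0.1]]
box
[0.4276 0.0974 0.2023] deg 11.59
[[-2.0, -0.9], [0.1, -1.7], [1.1, 0.7], [0.1, 1.6]]
[0.4271 0.0969 0.2136] deg 12.24
[[-0.9, -1.0], [0.3, -1.0], [1.6, 0.7], [-0.5, 1.3]]
[0.4283 0.0976 0.2042] deg 11.7
[[-1.8, -0.7], [0.2, -1.6], [1.3, 0.8], [0.3, 1.8], [-1.0, -1.6], [0.2, -1.4], [1.3, 0.5], [-0.9, 0.8], [-0.3, -1.2], [0.7, 0.1]]
bell [[ 0.4474887  -0.01806332  0.03      ]] purple [[ 0.34448131 -0.1322898   0.014     ]]
```

Fob located at (0.439,-0.149), yaw -13°, eyelet at its -y end. The crops confirm it is bare with no key, brown, disp (495,465). The nest is at (0.646,-0.079), yaw -20°, and the stop at (0.4275,0.097). Moving to the stop with the fingers shut.

Request:
arm_command([
  {"slide":[0.43,-0.541,0.06],"spin":-53.3,"gripper":-1},
  {"slide":[0.43,-0.541,0.06],"spin":-53.3,"gripper":-1},
  {"slide":[0.43,-0.541,0.06],"spin":-53.3,"gripper":-1},
  {"slide":[0.43,-0.541,0.06],"spin":-53.3,"gripper":-1},
  {"slide":[0.43,-0.541,0.06],"spin":-53.3,"gripper":-1},
  {"slide":[0.43,-0.541,0.06],"spin":-53.3,"gripper":-1},
  {"slide":[0.43,-0.541,0.06],"spin":-53.3,"gripper":-1},
  {"slide":[0.43,-0.541,0.06],"spin":-53.3,"gripper":-1},
], newtons=25)

```text
t: 0.77
tool_pos: [0.3358, -0.2491, 0.2743]
tool_rot: [-2.454, -1.961, -0.0]
contact_force: [1.0, 0.4, 0.0]
opening: -0.0
grip_force: 0.0
```

```bash
cat > go.py <<'E'
import sys
from h import *
from scipy.spatial.transform import Rotation as Ro
def go(*targets):
    o=status.get_obs(); R=Ro.from_rotvec(o['tool_rot']).as_matrix(); p=o['tool_pos']
    hd=np.degrees(np.arctan2(R[1,0],R[0,0]))
    print('t',round(o['t'],2),'pos',p.round(4),'head',hd.round(2),'F',o['contact_force'].round(1),'open',round(o['opening'],4),'tilt',R[:,2].round(3),'q6',o['q'][5].round(2))
    for x,y,z,h in targets: print('slide',(R.T@(np.array([x,y,z])-p)).round(4),'spin',round(hd-h,2))
if __name__=='__main__': go(*[tuple(map(float,a.split(','))) for a in sys.argv[1:]])
E
python3 go.py .4275,.0972,.2,77
```

```text
t 0.77 pos [ 0.3358 -0.2491  0.2743] head 77.25 F [1.  0.4 0. ] open -0.0 tilt [-0.  0. -1.] q6 -0.59
slide [0.358  0.0131 0.0745] spin 0.25
```

Request:
arm_command([
  {"slide":[0.358,0.013,0.074],"spin":0,"gripper":-1},
  {"slide":[0.358,0.013,0.074],"spin":0,"gripper":-1},
  {"slide":[0.358,0.013,0.074],"spin":0,"gripper":-1},
  {"slide":[0.358,0.013,0.074],"spin":0,"gripper":-1},
  {"slide":[0.358,0.013,0.074],"spin":0,"gripper":-1},
  {"slide":[0.358,0.013,0.074],"spin":0,"gripper":-1},
  {"slide":[0.358,0.013,0.074],"spin":0,"gripper":-1},
  {"slide":[0.358,0.013,0.074],"spin":0,"gripper":-1},
])

```text
t: 1.43
tool_pos: [0.4206, 0.0663, 0.2071]
tool_rot: [2.458, 1.956, 0.001]
contact_force: [0.4, -0.6, -0.0]
opening: -0.0
grip_force: 0.0
```

```bash
python3 go.py .4275,.0972,.172,77 .4275,.0972,.163,77
```

```text
t 1.43 pos [0.4206 0.0663 0.2071] head 77.03 F [ 0.4 -0.6 -0. ] open -0.0 tilt [ 0.001 -0.    -1.   ] q6 0.21
slide [ 0.0317 -0.0002  0.0351] spin 0.03
slide [ 0.0317 -0.0002  0.0441] spin 0.03
```

Request:
arm_command([
  {"slide":[0.032,0,0.02],"spin":0,"gripper":-1},
  {"slide":[0.032,0,0.032],"spin":0,"gripper":-1},
  {"slide":[0.032,0,0.035],"spin":0,"gripper":-1},
  {"slide":[0.032,0,0.038],"spin":0,"gripper":-1},
  {"slide":[0.032,0,0.04],"spin":0,"gripper":-1},
  {"slide":[0.032,0,0.042],"spin":0,"gripper":-1},
  {"slide":[0.032,0,0.043],"spin":0,"gripper":-1},
  {"slide":[0.032,0,0.043],"spin":0,"gripper":-1},
])

```text
t: 2.1
tool_pos: [0.4284, 0.0944, 0.1652]
tool_rot: [2.459, 1.953, 0.002]
contact_force: [-1.1, 0.4, 1.9]
opening: 0.0001
grip_force: 1.1
```

Request:
arm_command([
  {"slide":[0,0,0.001],"spin":0,"gripper":-1},
  {"slide":[0,0,0.002],"spin":0,"gripper":-1},
  {"slide":[0,0,0.003],"spin":0,"gripper":-1},
  {"slide":[0,0,0.004],"spin":0,"gripper":-1},
  {"slide":[0,0,0.004],"spin":0,"gripper":-1},
])

```text
t: 2.52
tool_pos: [0.4285, 0.0948, 0.1613]
tool_rot: [2.457, 1.955, -0.0]
contact_force: [-0.6, -2.8, 4.5]
opening: -0.0001
grip_force: 2.4
```

Request:
arm_command([
  {"slide":[0,0,0.001],"spin":0,"gripper":-1},
  {"slide":[0,0,0.002],"spin":0,"gripper":-1},
  {"slide":[0,0,0.002],"spin":0,"gripper":-1},
])

```text
t: 2.77
tool_pos: [0.4288, 0.0949, 0.161]
tool_rot: [2.457, 1.955, -0.001]
contact_force: [-6.5, -3.6, 15.0]
opening: 0.0005
grip_force: 7.3
```

```bash
python3 go.py .439,-.149,.25,77 .439,-.149,.12,77
```

```text
t 2.77 pos [0.4288 0.0949 0.161 ] head 77.03 F [-6.5 -3.6 15. ] open 0.0005 tilt [ 0.001 -0.002 -1.   ] q6 0.28
slide [-0.2355  0.0647 -0.0886] spin 0.03
slide [-0.2353  0.0646  0.0414] spin 0.03
```

Request:
arm_command([
  {"slide":[0,0,-0.02],"spin":0,"gripper":-1},
  {"slide":[-0.01,0.003,-0.05],"spin":0,"gripper":-1},
  {"slide":[-0.235,0.065,-0.05],"spin":0,"gripper":0.3},
  {"slide":[-0.235,0.065,-0.05],"spin":0,"gripper":0.3},
  {"slide":[-0.235,0.065,-0.05],"spin":0,"gripper":0.3},
  {"slide":[-0.235,0.065,-0.05],"spin":0,"gripper":0.3},
  {"slide":[-0.235,0.065,-0.02],"spin":0,"gripper":0.3},
  {"slide":[-0.235,0.065,-0.01],"spin":0,"gripper":0.3},
])

```text
t: 3.43
tool_pos: [0.4398, -0.1518, 0.1705]
tool_rot: [2.455, 1.95, 0.004]
contact_force: [0.7, 0.9, 0.6]
opening: 0.0553
grip_force: 0.0
```

```bash
python3 - <<'E'
from h import *
from go import go
d=grab('scene'); x,y=245,185
c=cv2.resize(d['frame'][y:y+150,x:x+200,::-1],None,fx=4,fy=4,interpolation=cv2.INTER_CUBIC); cv2.imwrite('pics/s2.png',cv2.convertScaleAbs(c,alpha=1.3,beta=15))
go((.439,-.149,.11,77),(.439,-.149,.075,77))
E
```

```text
t 3.48 pos [ 0.437  -0.1534  0.1643] head 76.76 F [-4.5 -1.9 -1.5] open 0.0555 tilt [-0.003 -0.001 -1.   ] q6 -0.27
slide [0.0049 0.0011 0.0543] spin -0.24
slide [0.0049 0.0012 0.0893] spin -0.24
```

View pics/s2.png

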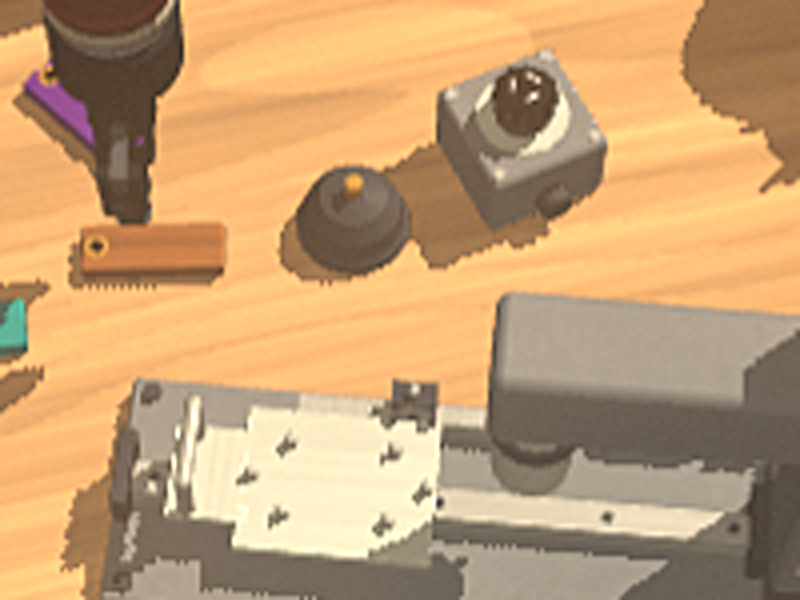

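The stop's head sits lower than before: its top edge moved from y≈58 to y≈65 px at (525,100), so it is latched. The fob is untouched at (152,250), and the fingers are above it.

Request:
arm_command([
  {"slide":[0.004,0.001,0.035],"spin":0,"gripper":0.3},
  {"slide":[0.004,0.001,0.05],"spin":0,"gripper":0.3},
  {"slide":[0.004,0.001,0.05],"spin":0,"gripper":0.3},
  {"slide":[0.004,0.001,0.05],"spin":0,"gripper":0.3},
])

```text
t: 3.82
tool_pos: [0.4396, -0.1441, 0.1174]
tool_rot: [-2.456, -1.954, 0.002]
contact_force: [-0.1, 0.6, 0.5]
opening: 0.0553
grip_force: 0.0
```

```bash
python3 go.py .439,-.149,.075,77
```

```text
t 3.82 pos [ 0.4396 -0.1441  0.1174] head 77.01 F [-0.1  0.6  0.5] open 0.0553 tilt [-0.003  0.002 -1.   ] q6 -0.25
slide [-0.0049  0.0006  0.0424] spin 0.01
```

Request:
arm_command([
  {"slide":[-0.004,0.0005,0.02],"spin":0,"gripper":0.3},
  {"slide":[-0.005,0.0005,0.035],"spin":0,"gripper":0.3},
  {"slide":[-0.005,0.0005,0.042],"spin":0,"gripper":0.3},
  {"slide":[-0.005,0.0005,0.042],"spin":0,"gripper":0.3},
  {"slide":[-0.005,0.0005,0.042],"spin":0,"gripper":-0.4},
  {"slide":[-0.005,0.0005,0.042],"spin":0,"gripper":-0.4},
  {"slide":[-0.005,0.0005,0.042],"spin":0,"gripper":-0.4},
  {"slide":[-0.005,0.0005,0.042],"spin":0,"gripper":-0.4},
], newtons=25)

```text
t: 4.48
tool_pos: [0.4409, -0.1501, 0.0783]
tool_rot: [2.456, 1.954, 0.002]
contact_force: [0.5, 1.1, 4.0]
opening: 0.0333
grip_force: 25.4
```

Request:
arm_command([
  {"slide":[0,0,-0.01],"spin":0,"gripper":-0.4},
  {"slide":[0,0,-0.04],"spin":0,"gripper":-0.4},
  {"slide":[0,0,-0.08],"spin":0,"gripper":-0.4},
  {"slide":[0,0,-0.11],"spin":3,"gripper":-0.4},
  {"slide":[0,0,-0.12],"spin":7,"gripper":-0.4},
  {"slide":[0,0,-0.12],"spin":7,"gripper":-0.4},
  {"slide":[0,0,-0.12],"spin":7,"gripper":-0.4},
])

```text
t: 5.07
tool_pos: [0.4398, -0.1497, 0.1974]
tool_rot: [2.571, 1.803, 0.001]
contact_force: [1.0, 0.4, -2.5]
opening: 0.0332
grip_force: 25.1
```

```bash
python3 - <<'E'
from h import *
from go import go
go((.646,-.0793,.2,70))
for n in('scene','top'): d=grab(n); 
o=status.get_obs(); p=o['tool_pos']
ims=[]
for n in('scene','top'):
    d=pickle.load(open(n+'.pkl','rb')); u,v=proj(d,p-[0,0,.07])[0].astype(int); x,y=u-50,v-50; print(n,x,y)
    ims.append(cv2.resize(d['frame'][y:y+100,x:x+100,::-1],(400,400),interpolation=cv2.INTER_CUBIC))
cv2.imwrite('pics/g3.png',cv2.convertScaleAbs(np.hstack(ims),alpha=1.3,beta=15))
E
```

```text
t 5.07 pos [ 0.4398 -0.1497  0.1974] head 70.1 F [ 1.   0.4 -2.5] open 0.0332 tilt [ 0.001 -0.001 -1.   ] q6 -0.14
slide [ 0.1363  0.1699 -0.0023] spin 0.1
scene 229 173
top 310 213
```

View pics/g3.png

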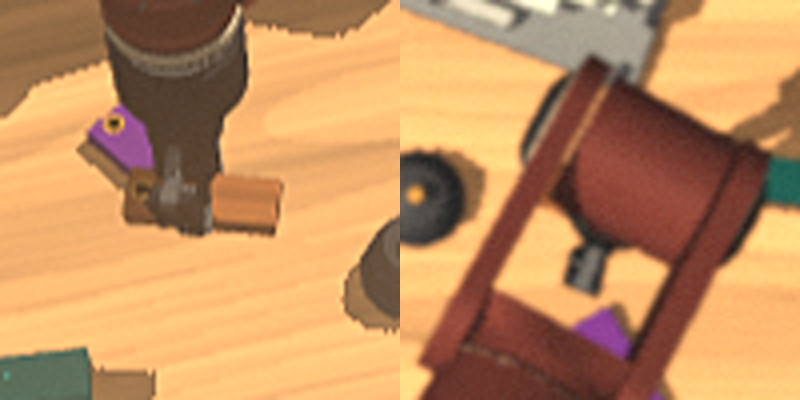

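```bash
python3 - <<'E'
import fit; from fit import *
S=pickle.load(open('scene.pkl','rb')); fit.off['s']=(S,229,173)
z=.133
q=[('s',(283,178),(-.017,.046,z)),('s',(277,224),(.017,.046,z)),('s',(124,221),(.017,-.046,z)),('s',(142,190),(0,-.036,z))]
p=fit.fit(q,[.44,-.15,-.35])
h=np.radians(70); e=p[:2]-[.4398,-.1497]
print('along marker y',e@[np.cos(h),np.sin(h)],'x',e@[np.sin(h),-np.cos(h)])
E
```

```text
Traceback (most recent call last):
AttributeError: 'function' object has no attribute 'off'
```

```bash
python3 - <<'E'
from fit import *
S=pickle.load(open('scene.pkl','rb')); off['s']=(S,229,173)
z=.133
q=[('s',(283,178),(-.017,.046,z)),('s',(277,224),(.017,.046,z)),('s',(124,221),(.017,-.046,z)),('s',(142,190),(0,-.036,z))]
p=fit(q,[.44,-.15,-.35])
h=np.radians(70); e=p[:2]-[.4398,-.1497]
print('along marker y',e@[np.cos(h),np.sin(h)],'x',e@[np.sin(h),-np.cos(h)])
E
```

```text
[ 0.4405 -0.1481 -0.3028] deg -17.35
[[-0.2, -0.3], [0.0, 0.2], [-0.1, -0.9], [0.3, 1.1]]
along marker y 0.001751072561948243 x 6.568164178287809e-05
```

Request:
arm_command([
  {"slide":[0.134,0.17,0],"spin":0,"gripper":-0.4},
  {"slide":[0.134,0.17,0],"spin":0,"gripper":-0.4},
  {"slide":[0.134,0.17,0],"spin":0,"gripper":-0.4},
  {"slide":[0.134,0.17,0],"spin":0,"gripper":-0.4},
  {"slide":[0.134,0.17,0],"spin":0,"gripper":-0.4},
  {"slide":[0.134,0.17,0.02],"spin":0,"gripper":-0.4},
  {"slide":[0.134,0.17,0.04],"spin":0,"gripper":-0.4},
  {"slide":[0.134,0.17,0.04],"spin":0,"gripper":-0.4},
])

```text
t: 5.83
tool_pos: [0.6423, -0.0804, 0.1488]
tool_rot: [-2.564, -1.799, 0.013]
contact_force: [-1.1, 0.1, -2.8]
opening: 0.0334
grip_force: 25.2
```

Request:
arm_command([
  {"slide":[0,0,0],"spin":0,"gripper":-0.4},
  {"slide":[0,0,0],"spin":0,"gripper":-0.4},
])

```text
t: 6.0
tool_pos: [0.6446, -0.0819, 0.1559]
tool_rot: [-2.572, -1.801, 0.002]
contact_force: [-0.4, -0.7, -0.3]
opening: 0.0334
grip_force: 25.2
```

```bash
python3 - <<'E'
from h import *
from go import go
go((.6455,-.0807,.14,69.93),(.6455,-.0807,.127,69.93))
d=grab('scene'); x,y=270,260
cv2.imwrite('pics/s4.png',cv2.convertScaleAbs(cv2.resize(d['frame'][y:y+90,x:x+120,::-1],(800,600),interpolation=cv2.INTER_CUBIC),alpha=1.3,beta=15))
E
```

```text
t 6.0 pos [ 0.6446 -0.0819  0.1559] head 70.01 F [-0.4 -0.7 -0.3] open 0.0334 tilt [-0.002  0.    -1.   ] q6 0.11
slide [0.0015 0.0004 0.0159] spin 0.08
slide [0.0015 0.0005 0.0289] spin 0.08
```

View pics/s4.png

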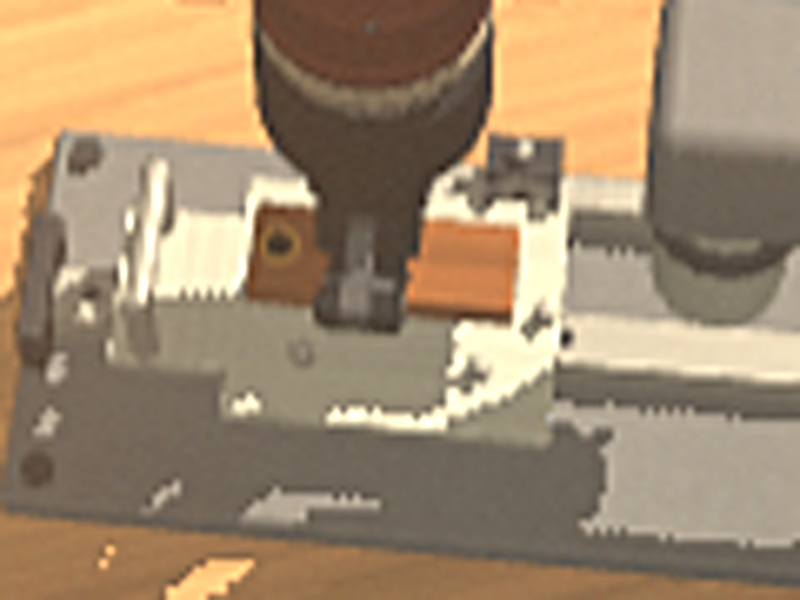

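The fob hangs level over the nest: eyelet at (280,241) on the handle side, right end at x≈517, left end at x≈252. I'll measure its offset.

```bash
python3 - <<'E'
from fit import *
S=pickle.load(open('scene.pkl','rb'))
q=[((519,226),(-.017,.046)),((258,205),(-.017,-.046)),((249,289),(.017,-.046)),((280,241),(0,-.036))]
for (u,l) in q:
    w=back(S,[((u[0]+.5)*.15-.5+270,(u[1]+.5)*.15-.5+260)],.0916)[0][:2]-[.6461,-.0793]
    c,s=np.cos(-.3502),np.sin(-.3502); n=np.array([c*w[0]+s*w[1],-s*w[0]+c*w[1]])
    print(n.round(4),'minus local',(n-l).round(4))
E
```

```text
[-0.0179  0.0431] minus local [-0.0009 -0.0029]
[-0.0164 -0.0477] minus local [ 0.0006 -0.0017]
[ 0.0156 -0.0468] minus local [-0.0014 -0.0008]
[-0.0035 -0.0384] minus local [-0.0035 -0.0024]
```

Request:
arm_command([
  {"slide":[0.0018,0.0007,0.01],"spin":0.1,"gripper":-0.4},
  {"slide":[0.0018,0.0007,0.018],"spin":0.1,"gripper":-0.4},
  {"slide":[0.0018,0.0007,0.021],"spin":0.1,"gripper":-0.4},
  {"slide":[0.0018,0.0007,0.024],"spin":0.1,"gripper":-0.4},
  {"slide":[0.0018,0.0007,0.026],"spin":0.1,"gripper":-0.4},
  {"slide":[0.0018,0.0007,0.027],"spin":0.1,"gripper":-0.4},
  {"slide":[0.0018,0.0007,0.027],"spin":0.1,"gripper":-0.4},
])

```text
t: 6.63
tool_pos: [0.6463, -0.0801, 0.1294]
tool_rot: [-2.574, -1.8, 0.001]
contact_force: [0.3, 1.4, -1.0]
opening: 0.0331
grip_force: 25.2
```

```bash
python3 go.py .6463,-.0803,.126,69.93
```

```text
t 6.63 pos [ 0.6463 -0.0801  0.1294] head 69.92 F [ 0.3  1.4 -1. ] open 0.0331 tilt [-0.001  0.    -1.   ] q6 0.11
slide [-0.0002  0.      0.0034] spin -0.01
```

Request:
arm_command([
  {"slide":[0,0,0.001],"spin":0,"gripper":-0.4},
  {"slide":[0,0,0.002],"spin":0,"gripper":-0.4},
  {"slide":[0,0,0.003],"spin":0,"gripper":-0.4},
  {"slide":[0,0,0.003],"spin":0,"gripper":-0.4},
  {"slide":[0,0,0.003],"spin":0,"gripper":-0.4},
])

```text
t: 7.05
tool_pos: [0.6464, -0.0802, 0.1266]
tool_rot: [-2.574, -1.8, 0.001]
contact_force: [-2.7, 2.4, 2.3]
opening: 0.033
grip_force: 25.5
```

Request:
arm_command([
  {"slide":[0,0,0.001],"spin":0,"gripper":-0.4},
  {"slide":[0,0,0.001],"spin":0,"gripper":-0.4},
  {"slide":[0,0,0.001],"spin":0,"gripper":-0.4},
])

```text
t: 7.3
tool_pos: [0.6465, -0.0802, 0.1263]
tool_rot: [-2.574, -1.8, 0.001]
contact_force: [-5.8, 3.0, 6.1]
opening: 0.0331
grip_force: 25.9
```

Touchdown is at z=0.1263, as expected. Opening and lifting.

Request:
arm_command([
  {"slide":[0,0,-0.001],"spin":0,"gripper":-0.1},
  {"slide":[0,0,-0.001],"spin":0,"gripper":0.2},
  {"slide":[0,0,-0.001],"spin":0,"gripper":0.3},
  {"slide":[0,0,-0.001],"spin":0,"gripper":0.3},
  {"slide":[0,0,-0.03],"spin":0,"gripper":0.3},
  {"slide":[0,0,-0.07],"spin":0,"gripper":0.3},
  {"slide":[-0.035,0,-0.08],"spin":0,"gripper":0.3},
  {"slide":[-0.07,0,-0.08],"spin":0,"gripper":0.3},
])

```text
t: 7.97
tool_pos: [0.6253, -0.1466, 0.2116]
tool_rot: [2.565, 1.799, 0.009]
contact_force: [0.5, -1.2, 0.1]
opening: 0.0555
grip_force: 0.0
```

Request:
arm_command([
  {"slide":[-0.03,0,0],"spin":0,"gripper":-1},
  {"slide":[-0.05,0,0],"spin":0,"gripper":-1},
  {"slide":[-0.05,0,0],"spin":0,"gripper":-1},
  {"slide":[-0.05,0,0],"spin":0,"gripper":-1},
])

```text
t: 8.3
tool_pos: [0.6052, -0.1941, 0.2056]
tool_rot: [2.577, 1.797, 0.001]
contact_force: [0.8, 0.6, -0.4]
opening: 0.0075
grip_force: 0.0
```

```bash
python3 - <<'E'
from h import *
from go import go
m=np.array([.6461,-.0793]); y=np.array([np.sin(.3502),np.cos(.3502)])
a=m+y*(-.087-.03); b=m+y*(-.087-.018)
go((*a,.2,69.93),(*a,.148,69.93),(*b,.148,69.93))
d=grab('scene'); x,y=270,260
cv2.imwrite('pics/s5.png',cv2.convertScaleAbs(cv2.resize(d['frame'][y:y+90,x:x+120,::-1],(800,600),interpolation=cv2.INTER_CUBIC),alpha=1.3,beta=15))
E
```

```text
t 8.3 pos [ 0.6052 -0.1941  0.2056] head 69.78 F [ 0.8  0.6 -0.4] open 0.0075 tilt [ 0.  0. -1.] q6 -0.07
slide [ 0.0049 -0.001   0.0056] spin -0.15
slide [ 0.0049 -0.001   0.0576] spin -0.15
slide [ 0.0169 -0.001   0.0576] spin -0.15
```

View pics/s5.png

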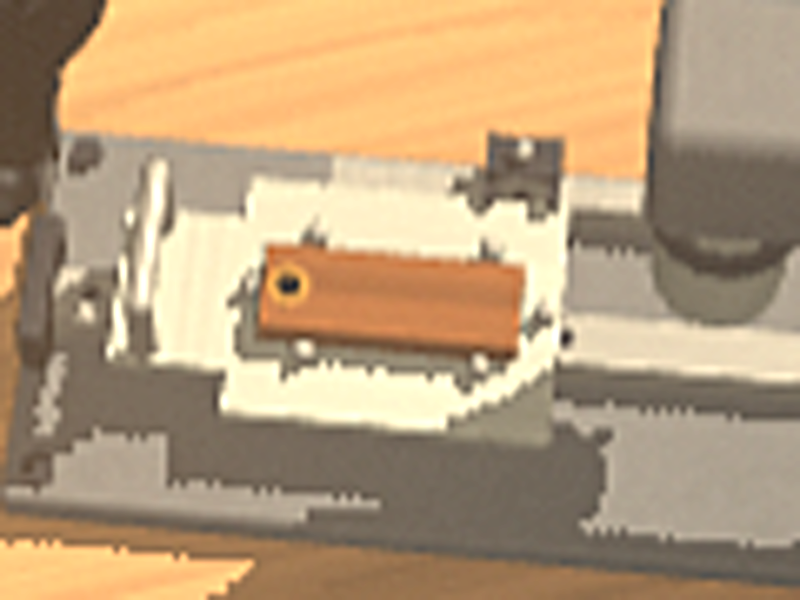

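The fob lies flat between the pins, occupying (262–522, 245–355) px, eyelet at (290,285) on the handle side. Now down behind the handle, then push.

Request:
arm_command([
  {"slide":[0.005,-0.001,0.03],"spin":0,"gripper":-1},
  {"slide":[0.005,-0.001,0.057],"spin":0,"gripper":-1},
  {"slide":[0.005,-0.001,0.057],"spin":0,"gripper":-1},
  {"slide":[0.01,-0.001,0.057],"spin":0,"gripper":-1},
  {"slide":[0.016,-0.001,0.057],"spin":0,"gripper":-1},
  {"slide":[0.018,-0.001,0.057],"spin":0,"gripper":-1},
  {"slide":[0.019,-0.001,0.057],"spin":0,"gripper":-1},
  {"slide":[0.019,-0.001,0.057],"spin":0,"gripper":-1},
])

```text
t: 9.02
tool_pos: [0.612, -0.1747, 0.1505]
tool_rot: [2.572, 1.8, 0.002]
contact_force: [0.4, 0.8, -0.4]
opening: -0.0003
grip_force: 0.0
```

```bash
python3 go.py .6488,-.0717,.148,69.93
```

```text
t 9.02 pos [ 0.612  -0.1747  0.1505] head 69.96 F [ 0.4  0.8 -0.4] open -0.0003 tilt [ 0.003 -0.001 -1.   ] q6 -0.05
slide [ 0.1094 -0.0007  0.0025] spin 0.03
```

Request:
arm_command([
  {"slide":[0.004,0,0.001],"spin":0,"gripper":-1},
  {"slide":[0.008,0,0.001],"spin":0,"gripper":-1},
  {"slide":[0.014,0,0.001],"spin":0,"gripper":-1},
  {"slide":[0.022,0,0.001],"spin":0,"gripper":-1},
  {"slide":[0.032,0,0.001],"spin":0,"gripper":-1},
  {"slide":[0.042,0,0.001],"spin":0,"gripper":-1},
  {"slide":[0.05,0,0.001],"spin":0,"gripper":-1},
  {"slide":[0.05,0,0.001],"spin":0,"gripper":-1},
])

```text
t: 9.68
tool_pos: [0.6285, -0.1255, 0.1472]
tool_rot: [-2.572, -1.801, -0.001]
contact_force: [0.3, 0.8, -0.5]
opening: -0.0001
grip_force: 0.0
```

```bash
cat > car.py <<'E'
from h import *
from go import go
m=np.array([.6461,-.0793]); y=np.array([np.sin(.3502),np.cos(.3502)]); x=np.array([y[1],-y[0]])
go()
d=grab('scene')
p=status.get_obs()['tool_pos'][:2]-m; print('tool in marker x,y',(p@x).round(4),(p@y).round(4))
# eyelet: dark spot with brass ring on fob
g=cv2.cvtColor(d['frame'],cv2.COLOR_RGB2HSV); best=[]
for s in np.arange(0,.19,.0005):
    n=m+y*s; loc=[(0,-.036)]+[(a,-.036+b) for a in(-.0045,0,.0045) for b in(-.0045,.0045)]
    uv=proj(d,[[*(n+x*a+y*b),.062] for a,b in loc]).astype(int)
    v=g[uv[:,1],uv[:,0],2].astype(float); best.append((v[1:].mean()-v[0],round(s,4)))
print(sorted(best)[-5:])
E
python3 car.py
```

```text
t 9.68 pos [ 0.6285 -0.1255  0.1472] head 70.02 F [ 0.3  0.8 -0.5] open -0.0001 tilt [-0.     0.002 -1.   ] q6 0.03
tool in marker x,y -0.0008 -0.0502
[(np.float64(125.16666666666666), np.float64(0.055)), (np.float64(128.16666666666666), np.float64(0.0525)), (np.float64(129.33333333333334), np.float64(0.053)), (np.float64(140.5), np.float64(0.0535)), (np.float64(144.16666666666666), np.float64(0.054))]
```

Request:
arm_command([
  {"slide":[0.006,0,0],"spin":0,"gripper":-1},
  {"slide":[0.014,0,0],"spin":0,"gripper":-1},
  {"slide":[0.022,0,0],"spin":0,"gripper":-1},
  {"slide":[0.03,0,0],"spin":0,"gripper":-1},
  {"slide":[0.036,0,0],"spin":0,"gripper":-1},
  {"slide":[0.042,0,0],"spin":0,"gripper":-1},
  {"slide":[0.046,0,0],"spin":0,"gripper":-1},
  {"slide":[0.048,0,0],"spin":0,"gripper":-1},
])

```text
t: 10.4
tool_pos: [0.6451, -0.082, 0.1478]
tool_rot: [2.574, 1.801, 0.001]
contact_force: [-1.1, -1.5, -0.8]
opening: -0.0001
grip_force: 0.6
```

```bash
python3 car.py
```

```text
t 10.4 pos [ 0.6451 -0.082   0.1478] head 69.94 F [-1.1 -1.5 -0.8] open -0.0001 tilt [ 0.001  0.    -1.   ] q6 0.11
tool in marker x,y 0.0001 -0.0028
[(np.float64(119.66666666666666), np.float64(0.0965)), (np.float64(135.16666666666666), np.float64(0.097)), (np.float64(135.66666666666666), np.float64(0.0985)), (np.float64(142.5), np.float64(0.0975)), (np.float64(142.5), np.float64(0.098))]
```

Request:
arm_command([
  {"slide":[0.002,0,0],"spin":0,"gripper":-1},
  {"slide":[0.004,0,0],"spin":0,"gripper":-1},
  {"slide":[0.006,0,0],"spin":0,"gripper":-1},
  {"slide":[0.0075,0,0],"spin":0,"gripper":-1},
  {"slide":[0.0085,0,0],"spin":0,"gripper":-1},
  {"slide":[0.0085,0,0],"spin":0,"gripper":-1},
  {"slide":[0.0085,0,0],"spin":0,"gripper":-1},
])

```text
t: 11.03
tool_pos: [0.6476, -0.0747, 0.1477]
tool_rot: [-2.575, -1.8, -0.0]
contact_force: [-0.5, 0.5, 0.4]
opening: 0.0001
grip_force: 0.0
```

```bash
python3 car.py
```

```text
t 11.03 pos [ 0.6476 -0.0747  0.1477] head 69.91 F [-0.5  0.5  0.4] open 0.0001 tilt [ 0.  0. -1.] q6 0.12
tool in marker x,y -0.0001 0.0047
[(np.float64(111.5), np.float64(0.0575)), (np.float64(112.83333333333334), np.float64(0.112)), (np.float64(112.83333333333334), np.float64(0.1125)), (np.float64(114.66666666666666), np.float64(0.058)), (np.float64(114.66666666666666), np.float64(0.0585))]
```

Request:
arm_command([
  {"slide":[-0.02,0,0],"spin":0,"gripper":-1},
  {"slide":[-0.04,0,0],"spin":0,"gripper":-1},
  {"slide":[-0.05,0,-0.03],"spin":0,"gripper":-1},
  {"slide":[-0.09,0,-0.05],"spin":0,"gripper":-1},
  {"slide":[-0.12,0,-0.05],"spin":0,"gripper":-1},
  {"slide":[-0.12,0,-0.05],"spin":0,"gripper":-1},
])

```text
t: 11.58
tool_pos: [0.606, -0.1924, 0.2004]
tool_rot: [2.575, 1.791, 0.001]
contact_force: [-0.8, 0.0, -0.6]
opening: 0.0002
grip_force: 0.0
```

```bash
python3 - <<'E'
from h import *
from go import go
go((.45,-.03,.2,70),(.4275,.0972,.2,70),(.4275,.0972,.14,70))
ims=[]
m=np.array([.6461,-.0793]); Y=np.array([np.sin(.3502),np.cos(.3502)])
X=np.array([Y[1],-Y[0]]); w=m+Y*.06
for n in('scene','top'):
    d=grab(n); u,v=proj(d,[*w,.05])[0].astype(int); x,y=u-50,v-50; print(n,x,y)
    c=cv2.resize(d['frame'][y:y+100,x:x+100,::-1],(400,400),interpolation=cv2.INTER_CUBIC); c=cv2.convertScaleAbs(c,alpha=1.3,beta=15)
    # expected at 0.110: plate corners z .048, handle bar ends z .086, fob corners z .062
    for pts,z,col in(([(-.046,-.058),(.046,-.058),(.046,.058),(-.046,.058)],.048,(0,255,0)),([(-.025,-.087),(.025,-.087)],.086,(255,0,255)),([(-.017,-.046),(.017,-.046),(.017,.046),(-.017,.046)],.062,(255,255,0))):
        uv=proj(d,[[*(m+X*a+Y*(b+.11)),z] for a,b in pts]); cv2.polylines(c,[np.int32((uv-[x,y]+.5)*4)],True,col,1)
    ims.append(c)
cv2.imwrite('pics/g6.png',np.hstack(ims))
E
```

```text
t 11.58 pos [ 0.606  -0.1924  0.2004] head 69.65 F [-0.8  0.  -0.6] open 0.0002 tilt [ 0.004 -0.004 -1.   ] q6 -0.07
slide [ 0.0981 -0.2027 -0.0008] spin -0.35
slide [ 0.2095 -0.268  -0.0014] spin -0.35
slide [ 0.2097 -0.2683  0.0586] spin -0.35
scene 303 258
top 267 137
```

View pics/g6.png

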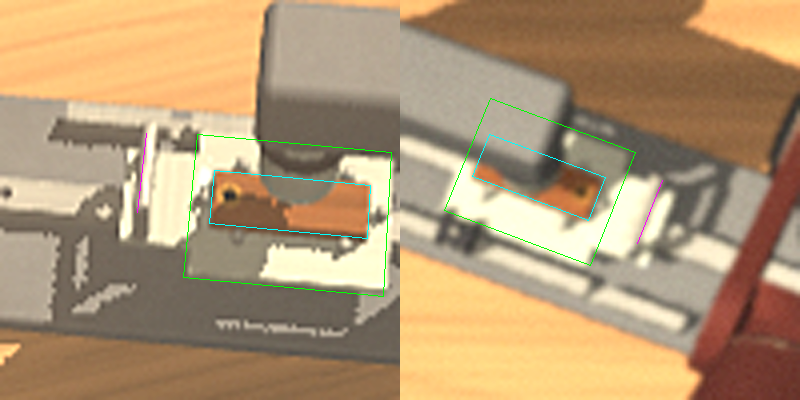

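The carrier sits at the marking station: the predicted plate outline for 0.110 matches at (185–392,135–295), and the fob is in place. Now to the stop.

Request:
arm_command([
  {"slide":[0.21,-0.268,0],"spin":0,"gripper":0.45},
  {"slide":[0.21,-0.268,0],"spin":0,"gripper":0.45},
  {"slide":[0.21,-0.268,0],"spin":0,"gripper":0.45},
  {"slide":[0.21,-0.268,0],"spin":0,"gripper":0.45},
  {"slide":[0.21,-0.268,0],"spin":0,"gripper":0.45},
  {"slide":[0.21,-0.268,0],"spin":0,"gripper":0.45},
  {"slide":[0.21,-0.268,0],"spin":0,"gripper":0.45},
  {"slide":[0.21,-0.268,0],"spin":0,"gripper":0.45},
])

```text
t: 12.35
tool_pos: [0.4286, 0.098, 0.1968]
tool_rot: [-2.573, -1.8, 0.001]
contact_force: [0.5, 0.4, 0.2]
opening: 0.0617
grip_force: 0.0
```

Request:
arm_command([
  {"slide":[0,0,0],"spin":0,"gripper":0.45},
  {"slide":[0,0,0],"spin":0,"gripper":0.45},
  {"slide":[0,0,0],"spin":0,"gripper":0.45},
])

```text
t: 12.6
tool_pos: [0.4303, 0.0964, 0.1974]
tool_rot: [-2.573, -1.802, 0.0]
contact_force: [0.7, -0.6, 1.2]
opening: 0.0617
grip_force: 0.0
```

```bash
python3 - <<'E'
from fit import *
from go import go
go((.4275,.0972,.175,70),(.4275,.0972,.134,70))
m=np.array([.6461,-.0793]); Y=np.array([np.sin(.3502),np.cos(.3502)])
off['s']=(S,303,258); 
for uv,z,l in(((230,195),.062,-.036),): 
    S2=pickle.load(open('scene.pkl','rb')); w=back(S2,[((uv[0]+.5)/4-.5+303,(uv[1]+.5)/4-.5+258)],z)[0][:2]-m; print('carrier est',w@Y-l)
E
```

```text
t 12.6 pos [0.4303 0.0964 0.1974] head 70.02 F [ 0.7 -0.6  1.2] open 0.0617 tilt [-0. -0. -1.] q6 0.4
slide [-0.0002 -0.0029  0.0224] spin 0.02
slide [-0.0002 -0.0029  0.0634] spin 0.02
carrier est 0.11086232948543087
```

Request:
arm_command([
  {"slide":[0,-0.003,0.025],"spin":0,"gripper":0.45},
  {"slide":[0,-0.003,0.045],"spin":0,"gripper":0.45},
  {"slide":[0,-0.003,0.058],"spin":0,"gripper":0.45},
  {"slide":[0,-0.003,0.063],"spin":0,"gripper":0.45},
  {"slide":[0,-0.003,0.063],"spin":0,"gripper":0.45},
  {"slide":[0,-0.003,0.063],"spin":0,"gripper":0.45},
])

```text
t: 13.1
tool_pos: [0.4284, 0.0961, 0.135]
tool_rot: [2.576, 1.798, 0.0]
contact_force: [0.0, -0.1, 0.0]
opening: 0.062
grip_force: 0.0
```

Request:
arm_command([
  {"slide":[0,0,0],"spin":0,"gripper":0.1},
  {"slide":[0,0,0],"spin":0,"gripper":-0.2},
  {"slide":[0,0,0],"spin":0,"gripper":-0.2},
  {"slide":[0,0,0],"spin":0,"gripper":-0.2},
  {"slide":[0,0,0],"spin":0,"gripper":-0.2},
], newtons=20)

```text
t: 13.52
tool_pos: [0.4276, 0.0969, 0.1351]
tool_rot: [-2.574, -1.8, 0.0]
contact_force: [-4.8, 1.7, 2.6]
opening: 0.0393
grip_force: 22.5
```

Gripped at 39 mm (40 mm head). Twisting clockwise.

Request:
arm_command([
  {"slide":[0,0,0],"spin":6,"gripper":-0.2},
  {"slide":[0,0,0],"spin":12,"gripper":-0.2},
  {"slide":[0,0,0],"spin":19,"gripper":-0.2},
  {"slide":[0,0,0],"spin":26,"gripper":-0.2},
  {"slide":[0,0,0],"spin":33,"gripper":-0.2},
  {"slide":[0,0,0],"spin":40,"gripper":-0.2},
  {"slide":[0,0,0],"spin":46,"gripper":-0.2},
  {"slide":[0,0,0],"spin":48,"gripper":-0.2},
])

```text
t: 14.18
tool_pos: [0.4263, 0.098, 0.1346]
tool_rot: [-3.081, -0.59, 0.006]
contact_force: [-9.4, 8.1, 5.6]
opening: 0.0391
grip_force: 22.8
```

Request:
arm_command([
  {"slide":[0,0,0],"spin":0,"gripper":-0.2},
  {"slide":[0,0,0],"spin":0,"gripper":-0.2},
  {"slide":[0,0,0],"spin":0,"gripper":0},
  {"slide":[0,0,0],"spin":0,"gripper":0.45},
  {"slide":[0,0,0],"spin":0,"gripper":0.45},
  {"slide":[0,0,-0.03],"spin":0,"gripper":0.45},
  {"slide":[0,0,-0.07],"spin":0,"gripper":0.45},
  {"slide":[0,0,-0.1],"spin":0,"gripper":0.45},
])

```text
t: 14.85
tool_pos: [0.4282, 0.0963, 0.2369]
tool_rot: [3.083, 0.596, 0.003]
contact_force: [1.3, -0.8, 1.3]
opening: 0.0619
grip_force: 0.0
```

Request:
arm_command([
  {"slide":[-0.08,0.02,-0.04],"spin":0,"gripper":0.45},
  {"slide":[-0.1,0.12,-0.05],"spin":0,"gripper":0.45},
  {"slide":[-0.1,0.12,-0.05],"spin":0,"gripper":0.45},
  {"slide":[-0.1,0.12,-0.05],"spin":0,"gripper":0.45},
  {"slide":[-0.1,0.12,-0.05],"spin":0,"gripper":0.45},
  {"slide":[-0.1,0.12,-0.05],"spin":0,"gripper":0.45},
  {"slide":[-0.1,0.12,-0.05],"spin":0,"gripper":0.45},
])

```text
t: 15.43
tool_pos: [0.3799, -0.0522, 0.2847]
tool_rot: [3.085, 0.594, 0.001]
contact_force: [0.7, 0.3, -0.4]
opening: 0.062
grip_force: 0.0
```

```bash
python3 - <<'E'
from h import *
from go import go
go()
d=grab('scene'); x,y=245,185
c=cv2.resize(d['frame'][y:y+150,x:x+200,::-1],None,fx=4,fy=4,interpolation=cv2.INTER_CUBIC); cv2.imwrite('pics/s7.png',cv2.convertScaleAbs(c,alpha=1.3,beta=15))
a=cv2.imread('pics/scene0.png').astype(int); r=(slice(195,230),slice(358,398))
f=d['frame'][:,:,::-1].astype(int); l=cv2.imread('pics/s2.png'); 
print('mean diff of stop vs start',np.abs(a[r]-f[r]).mean(), 'latched crop vs now',np.abs(cv2.resize(l,(200,150),interpolation=cv2.INTER_AREA).astype(int)[10:45,113:153]-cv2.resize(cv2.imread('pics/s7.png'),(200,150),interpolation=cv2.INTER_AREA)[10:45,113:153]).mean())
E
```

```text
t 15.43 pos [ 0.3799 -0.0522  0.2847] head 21.81 F [ 0.7  0.3 -0.4] open 0.062 tilt [ 0.001  0.    -1.   ] q6 0.86
mean diff of stop vs start 3.195 latched crop vs now 7.695476190476191
```

View pics/s7.png

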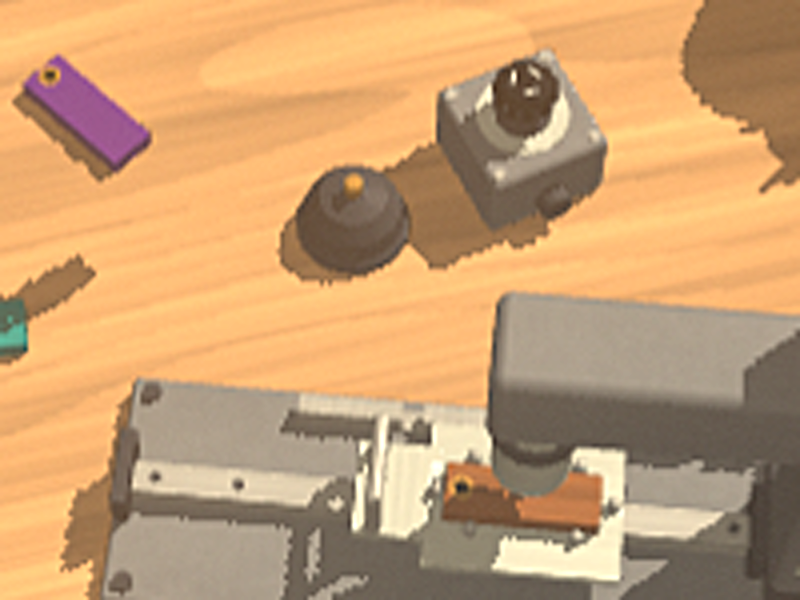

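The stop's head is back at its starting height: top edge at y≈58 px at (525,95), with only a small image difference from the start. The fob lies in the nest under the head at (525,495), and the bystanders have not moved.

```bash
python3 -c "
from station import order
print(order.finish_job())"
```

```text
the job is handed in; nothing more can be done
None
```

I handed the job in at about 15.5 s of the 61 s allowed: stop latched, fob laid in the carrier with its eyelet end towards the handle, carrier in the marking detent, then the stop twisted and back up; the hand-in call gave no verdict.

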